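# Refit the return spring of a hand moulding press

## Robot

A 6-joint arm with a two-finger parallel gripper is mounted at the origin on the work surface. World frame = base frame: x ahead of the robot, y to its left, z up, the work surface at z = 0. Lengths are in m, angles in rad, forces in N, time in s.
With the tool pointing down it reaches from about 0.275 to 0.825 m from the base axis. Payload 4.9 kg.
Tool frame: the origin (TCP) lies midway between the tips of the shut fingers; the grasp point (between the pads) lies 19 mm behind it (grip_point_offset is the distance from the TCP to the grasp point, in m); z points along the fingers, y is the line along which they close (so a half turn about z gives the same grasp; the last joint's range is limited). The gripper opens to 85 mm and grips with 20 to 120 N. Pads are 22 mm wide; open, the fingers measure 114 mm over their backs; the gripper's body (76 mm by 85 mm) begins 54 mm behind the grasp point. The pads swing forward as they close: fully open they stand 13 mm farther back than shut.
Start: joints at [1.085, 0.326, -0.193, 1.052, 0, 1.437], TCP at [0.19, 0.516, 0.231] pointing down, gripper open.
Joint ranges: [-2.65, 2.65], [-0.97, 1.79], [-1.3, 1.35], [-1.93, 2.1], [-1.47, 1.37], [-3.14, 3.14]. Speed limits (rad/s): [2.57, 2.57, 3.14, 3.14, 3.14, 3.14].

## Interface

Orientations are given as a rotation vector (axis times angle).
In Python, from cell import * gives the robot as it stands. Calls block until the motion is done:
- movep(position, orientation): joint-space move of the TCP to a pose.
- move_l(position, velocity=0.15, rot=None, until_force=None): straight line of the TCP; rot=None keeps the orientation; velocity is the mean speed in m/s. With until_force (N) it stops when the force on the tool has changed by that much, and returns True; else False.
- set_joints(angles): joint-space move.
- let_go() and grab(newtons=None): open the fingers fully, or close them until they stop; newtons is the grip in N (None keeps the last).
- sleep(seconds).
- ik(position, orientation): joint angles nearest the present ones, or None.
- get_state(): the state.
- grab_frame(name): name is "side" or "top" or "wrist"; returns a dict with "img" (400x640x3 uint8, red, green, blue), "fx", "fy", "cx", "cy" (pixels), "cam_to_world" (4x4, takes a point from camera to world coordinates); the wrist camera has in their place "T_tool_cam" (4x4, takes a point from camera to tool coordinates, whose origin is the TCP and whose axes are the flange's). Camera axes: x right, y down, z forward; pixel columns grow to the right and rows downward; lengths in m; the calibration is good to about 2 mm. A picture is of the moment at which its call begins: read the wrist's pose just before it. There is no depth.
A pose or a line that the arm cannot do raises MotionError and nothing moves.
- sign_off(): hands the job in; it is judged then, once.
Trained networks look in the newest picture that a camera, given by its name, has taken for a name from the list of things; names that differ only in an ending like _2 or _b are one class to them, and where a whole thing is asked for, a point or a joint stands for the part that bears it (a point fixed in the world has none). Each returns a list of dicts, best first, with "score" (0 to 1); they miss things now and then, are a little off and sometimes report something else, mostly with a low value. They report only what shows in the picture. A call takes as long as a camera call.
- spot_in(camera, name): "centre" ([column, row] in pixels, amid what is visible of it).
- silhouettes(camera, name): "mask" (400x640 bool, what is visible of it) and "centre" ([column, row] in pixels, amid what is visible of it).
- tip_of(camera, name): "centre" ([column, row] in pixels: a listed point, or the origin of a listed thing).
The state is a dict: "clock": time; "q": joint angles; "joint_velocities": joint speeds; "tau": joint torques, N m; "position": TCP position; "eef_rot": TCP orientation; "contact_force": force on the tool from outside, world axes, zero at the start; "wrist_torque": the same for the moment, N m; "finger_gap": opening from 0.0 (shut) to 1.0 (fully open); "grasp_force": force on a finger pad.
Only numpy, scipy, OpenCV 4.12 (cv2) and the standard library are available. Lean on these libraries where they do the work, as an engineer would, in place of code of your own. Each camera call takes 0.05 s, during which the arm holds its last target. There are 200 camera calls.

## Task

Refit the return spring of the green hand press: take the spring with the red eye (not the spare with the blue eye), drop its hook into the hole in the press's round steel boss, stretch the spring and put its red eye fully down over the post on the yellow plate. Let go and leave it there level, with the hook still in the hole.

Things in the scene. Friction and masses are not known exactly. Their poses are not given: they have to be found in the camera images.
- spring: Spring to fit, standing on its eye and hook like an upside-down U; 0.14 kg. Red eye: upright-bored ring, 40 mm outside, 30 mm bore, 14 mm high. Origin: centre of the eye's underside; x points to the hook, z up. Steel coil (19 mm thick, axis at z = 49 mm) from x = 60 to 118 mm. Only the coil gives, along x, up to 70 mm: 1 N at first, 0.8 N more per 10 mm. Look-alike with blue eye nearby: a spare.
- tab (a point): Middle of the upright red grip tab fixed to the eye, made to be pinched from above across the spring's y: 10 mm thick (y), 36 mm long (x), from 1 to 75 mm above the eye's underside. This point is 36 mm from the eye's centre towards the hook and 48 mm above the eye's underside.
- hook_tip (a point): Lowest point of the red-eyed spring's hook: a straight leg 7 mm thick pointing down and ending in an 11 mm ball, level with the eye's underside and 130 mm from the eye's centre along the spring's x when slack. Sideways, up and down it is stiff with the tab, so it follows a lifted tab.
- hole (a point): Centre of the mouth of the upright hole, 30 mm in diameter and 40 mm deep, in the round steel boss (44 mm outside) on the press's green bed; the mouth is 60 mm above the table. x points away from the post (within 5 degrees), z up. The bed is 20 mm high; the press's column, 250 mm tall, begins 90 mm beyond the hole, away from the post.
- post (a point): Foot of the upright steel post (10 mm diameter, 16 mm high) on top of its yellow plate (54 x 60 mm), 26 mm above the table, 34 mm below the hole's mouth; z up. It is 170 to 189 mm from the hole, so the spring must be stretched. With the hook's tip 12 mm into the hole, a level eye's underside clears the post's top by 6 mm; the eye flat on the plate puts the tip 34 mm deep.

How it is judged:
At the end, for the whole second after the job is handed in: The red-eyed spring's hook tip is in the hole (within 15 mm of its axis, at least 22 mm below its mouth); its eye is round the post (centre within 14 mm of the post's axis), underside at most 6 mm above the yellow plate, level within 10 degrees and at rest (horizontal distance between hook_tip and hole below 0.015 m and z of hook_tip in the frame of hole below -0.022 m and horizontal distance between spring and post below 0.014 m and z of spring in the frame of post below 0.006 m and angle between spring's own z axis and vertical below 0.17 rad and linear speed of spring below 0.02 m/s); the robot touches nothing.
It also fails if it takes over 38 s, if anything falls off the work surface, if the arm or the gripper's body presses on something with over 40 N, if the wrist force passes 120 N, or if a joint passes its speed limit or range.

## Working session

There is one attempt and no reset: what is moved stays moved. The work goes in short steps, each a Python script; the robot and the scene stay as the last script left them, time stands still between calls to the robot, and variables do not carry over. Pictures are saved under pics/ and viewed, at most 10 in all, crops included, and the job is handed in when it is done.

```bash
mkdir -p pics
cat > h.py <<'E'
from cell import *
import numpy as np, cv2
from scipy.spatial.transform import Rotation as R
def ray(f,px,T=None):
    T=np.array(f["cam_to_world"]) if T is None else T
    d=T[:3,:3]@np.array([(px[0]-f["cx"])/f["fx"],(px[1]-f["cy"])/f["fy"],1])
    return T[:3,3],d/np.linalg.norm(d)
def atz(o,d,z): return o+d*(z-o[2])/d[2]
def tri(rs):
    A=0;b=0
    for o,d in rs:
        P=np.eye(3)-np.outer(d,d);A=A+P;b=b+P@o
    return np.linalg.solve(A,b)
def wT(f):
    s=get_state();T=np.eye(4);T[:3,:3]=R.from_rotvec(s["eef_rot"]).as_matrix();T[:3,3]=s["position"]
    return T@np.array(f["T_tool_cam"])
def save(f,n): cv2.imwrite("pics/"+n,cv2.cvtColor(f["img"],cv2.COLOR_RGB2BGR))
E
python3 - <<'E'
from h import *
np.set_printoptions(precision=4,suppress=True)
F={}
for c in ("side","top"):
    F[c]=grab_frame(c);save(F[c],c+"1.png");print(c,np.array(F[c]["cam_to_world"])[:3,3])
    for n in("spring","tab","hook_tip","hole","post"):
        for r in tip_of(c,n)[:3]:
            o,d=ray(F[c],r["centre"]);z=dict(spring=0,tab=.048,hook_tip=0,hole=.06,post=.026)[n]
            print(n,round(r["score"],2),np.round(r["centre"],1),atz(o,d,z))
s=get_state();print(s["clock"],s["eef_rot"])
E
```

```text
side [ 0.2555 -0.6187  0.6859]
spring 0.61 [359.4 345. ] [ 0.4789 -0.3175  0.    ]
tab 0.65 [352.7 313. ] [ 0.4797 -0.2862  0.048 ]
tab 0.65 [290.  123.5] [0.5839 0.2291 0.048 ]
hook_tip 0.69 [337.  281.6] [ 0.5009 -0.1927  0.    ]
hole 0.69 [289.4 128. ] [0.5698 0.1973 0.06  ]
post 0.73 [333.5 177. ] [0.6059 0.0377 0.026 ]
post 0.16 [353.3 315.1] [ 0.4865 -0.2786  0.026 ]
top [ 0.4515 -0.0236  0.8464]
spring 0.9 [431.7 241.1] [ 0.4698 -0.3144  0.    ]
tab 0.86 [425.3 238.3] [ 0.4745 -0.2839  0.048 ]
hook_tip 0.41 [380.  231.4] [ 0.4896 -0.1935  0.    ]
hook_tip 0.3 [196.9 188.3] [0.5803 0.2356 0.    ]
hole 0.7 [196.9 189.2] [0.5692 0.2171 0.06  ]
post 0.97 [284.1 174.5] [0.6133 0.0319 0.026 ]
0.6 [-0.5497 -3.0931  0.    ]
```

View pics/side1.png

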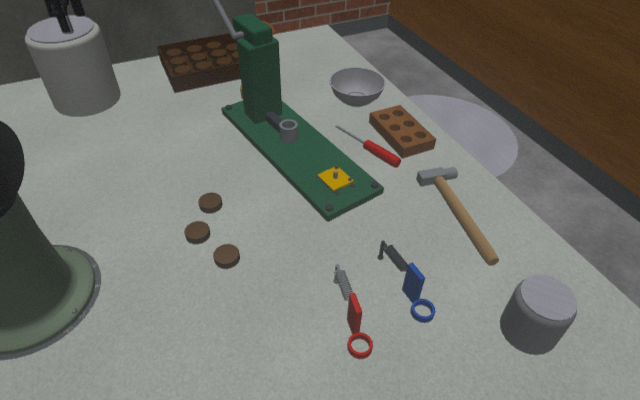

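View pics/top1.png

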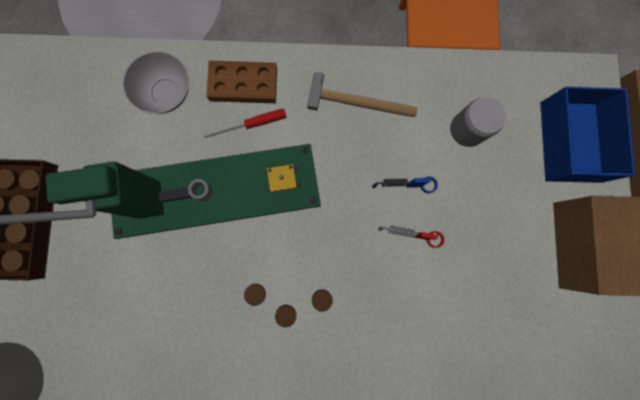

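```bash
cat >> h.py <<'E'
def dn(a): return (R.from_euler("z",a)*R.from_euler("x",np.pi)).as_rotvec()
np.set_printoptions(precision=4,suppress=True)
ZS=dict(spring=0,tab=.048,hook_tip=0,hole=.06,post=.026)
def look(names,fn=None):
    T=None;s=get_state();f=grab_frame("wrist")
    T=np.eye(4);T[:3,:3]=R.from_rotvec(s["eef_rot"]).as_matrix();T[:3,3]=s["position"];T=T@np.array(f["T_tool_cam"])
    if fn: save(f,fn)
    out={}
    for n in names:
        for r in tip_of("wrist",n)[:2]:
            o,d=ray(f,r["centre"],T);out.setdefault(n,(o,d,r["centre"]));print(n,round(r["score"],2),np.round(r["centre"],1),atz(o,d,ZS[n]))
    return out
E
python3 - <<'E'
from h import *
f=grab_frame("wrist");print(np.array(f["T_tool_cam"]),f["fx"])
for a in (np.radians(102),np.radians(-78)):
  print([ik([.60,.07,.33],dn(a)),ik([.485,-.285,.2],dn(a-.36))])
a=min((np.radians(102),np.radians(-78)),key=lambda a:abs(ik([.485,-.285,.2],dn(a-.36))[5]))
print(a)
movep([.60,.09,.33],dn(a));print(get_state()["clock"])
look(["hole","post"],"w1.png");print(get_state()["clock"])
E
```

```text
[[ 0.     -0.9582 -0.2861  0.0717]
 [ 1.     -0.0002  0.0005  0.0003]
 [-0.0006 -0.2861  0.9582 -0.1427]
 [ 0.      0.      0.      1.    ]] 347.50908917593887
[array([-0.006 ,  0.3916,  0.153 ,  1.3322,  0.    ,  1.3554]), array([-0.6625,  0.3715, -0.2094,  0.9899,  0.    ,  1.0589])]
[array([-0.006 ,  0.3916,  0.153 ,  1.3322,  0.    , -1.7862]), array([-0.6625,  0.3715, -0.2094,  0.9899,  0.    , -2.0827])]
1.7802358370342162
2.8
hole 0.79 [320.2  39.5] [0.57   0.2135 0.06  ]
post 0.58 [321.5 190.8] [0.6088 0.0356 0.026 ]
2.95
```

```bash
python3 - <<'E'
from h import *
movep([.481,-.28,.22],dn(np.radians(81)));print(get_state()["clock"])
o=look(["spring","tab","hook_tip"],"w2.png");print(get_state()["clock"])
E
python3 -c "
import cv2,numpy as np
cv2.imwrite('pics/w12.png',cv2.resize(np.hstack([cv2.imread('pics/w1.png'),cv2.imread('pics/w2.png')]),(800,250)))"
```

```text
4.45
spring 0.91 [327.1 195.7] [ 0.4803 -0.3169  0.    ]
tab 0.94 [325.5 176.8] [ 0.4835 -0.284   0.048 ]
hook_tip 0.85 [326.4  72.8] [ 0.499  -0.1914  0.    ]
4.65
```

View pics/w12.png

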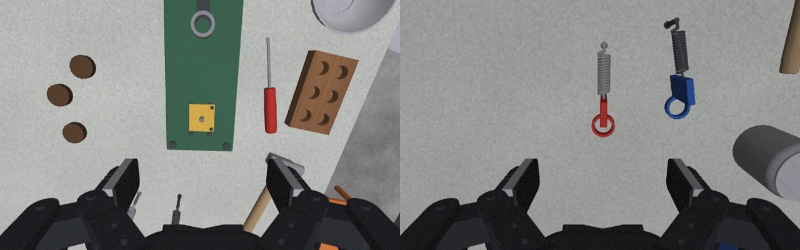

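```bash
python3 - <<'E'
from h import *
a=np.radians(81.5); p=[.4845,-.2825]
movep(p+[.12],dn(a)); move_l(p+[.034],.12); grab(100)
s=get_state();print(s["clock"],s["finger_gap"],s["grasp_force"])
move_l(p+[.16],.2)
s=get_state();print(s["clock"],s["position"],s["contact_force"])
look(["spring","hook_tip"],"w3.png")
hole=np.array([.570,.2135]);post=np.array([.609,.0356]);d=hole-post;L=np.linalg.norm(d);u=d/L;psi=np.arctan2(u[1],u[0]);print(L,np.degrees(psi))
# tab is 94 mm behind hook
movep(list(hole-.094*u)+[.125],dn(psi))
s=get_state();print(s["clock"],s["position"],s["contact_force"])
ZS.update(spring=.091,hook_tip=.091)
look(["spring","hook_tip","hole","post"],"w4.png")
for c in("side","top"):
    f=grab_frame(c);save(f,c+"4.png")
    for n in("hook_tip","spring"):
        for r in tip_of(c,n)[:2]: print(c,n,round(r["score"],2),r["centre"],atz(*ray(f,r["centre"]),.091))
E
python3 -c "
import cv2,numpy as np
cv2.imwrite('pics/c4.png',np.hstack([cv2.resize(cv2.imread('pics/w4.png'),(480,300)),cv2.resize(cv2.imread('pics/side4.png')[60:260,200:413],(320,300))]))"
```

```text
6.6833 0.10433366360140338 97.29310870170593
7.4667 [ 0.4838 -0.282   0.1589] [-0.0414 -0.1422 -1.9299]
spring 0.97 [321.8 289. ] [ 0.4654 -0.3952  0.    ]
hook_tip 0.76 [323.8  48.9] [ 0.4999 -0.1781  0.    ]
0.1821247100203594 102.36501818350625
9.1667 [0.5904 0.1205 0.1251] [-0.2719  0.041  -1.7756]
spring 0.6 [327.2 287.6] [0.6011 0.0853 0.091 ]
hook_tip 0.94 [322.5  49.4] [0.5715 0.2096 0.091 ]
hole 0.8 [327.7  46.7] [0.5731 0.2147 0.06  ]
side hook_tip 0.39 [288.4, 112.7] [0.5745 0.2126 0.091 ]
side spring 0.9 [320.4, 138.8] [0.5998 0.0942 0.091 ]
top hook_tip 0.69 [196.2, 187.6] [0.5679 0.2093 0.091 ]
top spring 0.73 [257.1, 175.0] [0.5979 0.0841 0.091 ]
```

View pics/c4.png

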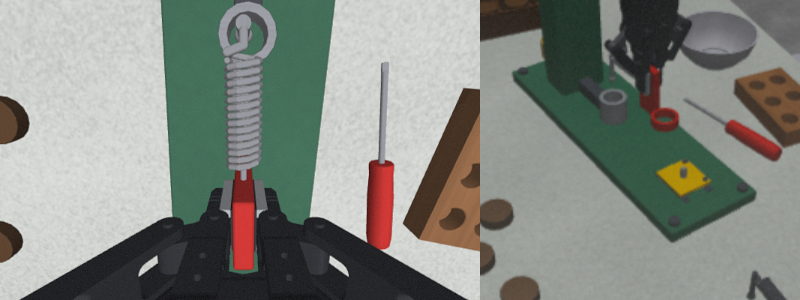

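```bash
python3 - <<'E'
from h import *
hole=np.array([.570,.2135]);post=np.array([.609,.0356]);d=hole-post;u=d/np.linalg.norm(d)
s=get_state();p=np.array(s["position"])[:2]+.003*u
move_l(list(p)+[.125],.1)
print(move_l(list(p)+[.081],.06,until_force=6))
s=get_state();print(s["clock"],s["position"],s["contact_force"])
if s["position"][2]<.084:
    q=post+.039*u
    print(move_l(list(q)+[.082],.05,until_force=15))
    s=get_state();print(s["clock"],s["position"],s["contact_force"])
ZS.update(spring=.048,hook_tip=.048)
look(["spring","hook_tip","hole"],"w5.png")
for c in("side","top"):
    f=grab_frame(c);save(f,c+"5.png")
    for n,z in(("hook_tip",.048),("spring",.048),("post",.026)):
        for r in tip_of(c,n)[:1]: print(c,n,round(r["score"],2),r["centre"],atz(*ray(f,r["centre"]),z))
E
python3 -c "
import cv2,numpy as np
cv2.imwrite('pics/c5.png',np.hstack([cv2.resize(cv2.imread('pics/w5.png'),(480,300)),cv2.resize(cv2.imread('pics/side5.png')[90:210,240:368],(320,300))]))"
```

```text
False
10.85 [0.5898 0.1245 0.0812] [ 0.4376 -0.2689 -1.4582]
False
12.0417 [0.6005 0.0741 0.0819] [-0.3293  4.8912 -4.1223]
spring 0.78 [325.6 286.3] [0.6101 0.0397 0.048 ]
side hook_tip 0.68 [292.1, 131.3] [0.5766 0.1983 0.048 ]
side spring 0.7 [337.3, 167.7] [0.6148 0.0393 0.048 ]
side post 0.71 [333.3, 176.3] [0.6066 0.0399 0.026 ]
top spring 0.66 [281.4, 174.6] [0.6085 0.0364 0.048 ]
top post 0.9 [280.0, 176.3] [0.6088 0.0411 0.026 ]
```

View pics/c5.png

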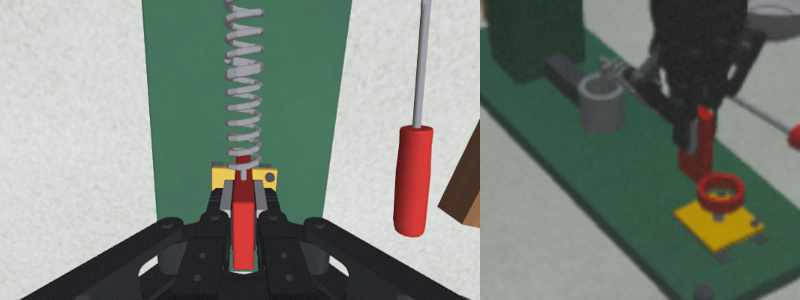

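```bash
python3 - <<'E'
from h import *
s=get_state();p=list(s["position"][:2])
print(move_l(p+[.058],.04,until_force=8))
s=get_state();print(s["clock"],s["position"],s["contact_force"])
f=grab_frame("side");save(f,"side6.png");g=grab_frame("top");save(g,"top6.png")
for c,F in(("side",f),("top",g)):
    for r in tip_of(c,"spring")[:1]: print(c,r["score"],r["centre"],atz(*ray(F,r["centre"]),.026))
E
python3 -c "
import cv2,numpy as np
cv2.imwrite('pics/c6.png',np.hstack([cv2.resize(cv2.imread('pics/top6.png')[130:230,180:308],(400,312)),cv2.resize(cv2.imread('pics/side6.png')[90:210,250:404],(400,312))]))"
```

```text
True
13.1917 [0.6006 0.0745 0.0598] [-0.7268  1.6027  2.3451]
side 0.86 [335.9, 177.4] [0.6101 0.0344 0.026 ]
top 0.52 [278.5, 179.3] [0.6018 0.0443 0.026 ]
```

View pics/c6.png

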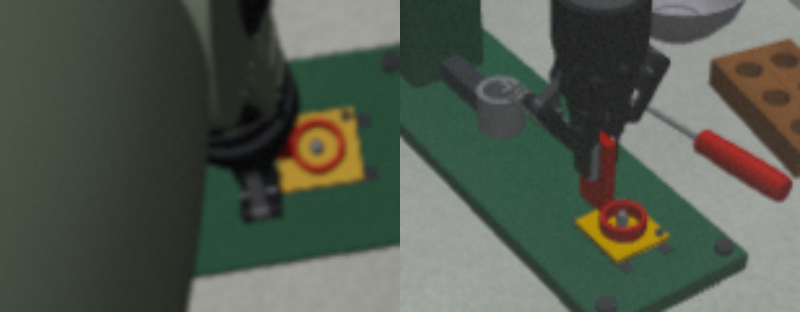

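```bash
python3 - <<'E'
from h import *
let_go();s=get_state();p=list(s["position"][:2]);print(s["clock"],s["contact_force"])
move_l(p+[.20],.12);sleep(.3)
ZS.update(spring=.026,hook_tip=.026)
look(["spring","hook_tip","post","hole"],"w7.png")
f=grab_frame("side");save(f,"side7.png")
print(get_state()["clock"])
E
python3 -c "
import cv2,numpy as np
cv2.imwrite('pics/c7.png',np.hstack([cv2.resize(cv2.imread('pics/w7.png'),(480,300)),cv2.resize(cv2.imread('pics/side7.png')[90:210,250:378],(320,300))]))"
```

```text
14.1167 [-0.3185 -1.1797  0.6242]
spring 0.9 [324.9 202.3] [0.6074 0.048  0.026 ]
post 0.8 [325.3 212.6] [0.6101 0.0379 0.026 ]
16.0333
```

View pics/c7.png

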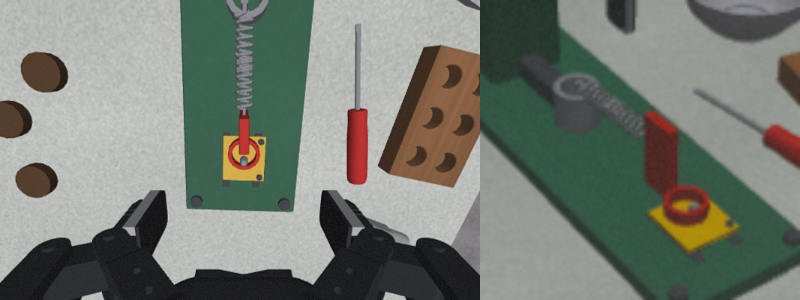

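Run:
```python
from h import *
hole=np.array([.571,.2138]);post=np.array([.6095,.0365]);u=(hole-post)/np.linalg.norm(hole-post);psi=np.arctan2(u[1],u[0])
movep(list(post-.0*u)+[.20],dn(psi+np.pi*0)) if False else None
f=cv2.imread("pics/side7.png")
# expected outlines: eye flat on plate, centre 10 mm towards hole, level; red=bottom rim, white=top rim; tab top
g=grab_frame("side");T=np.linalg.inv(np.array(g["cam_to_world"]))
def pr(P):
    c=T[:3,:3]@P+T[:3,3];return [g["fx"]*c[0]/c[2]+g["cx"],g["fy"]*c[1]/c[2]+g["cy"]]
f=g["img"][:,:,::-1].copy();x0,y0,k=305,135,8
im=cv2.resize(f[y0:y0+60,x0:x0+60],None,fx=k,fy=k,interpolation=cv2.INTER_CUBIC);raw=im.copy()
c=np.append(post+.0095*u,.026)
U=np.append(u,0);V=np.array([-u[1],u[0],0])
def dr(Ps,col): cv2.polylines(im,[np.int32([(np.array(pr(P))-[x0,y0]+.5)*k for P in Ps])],True,col,1)
for z,col in((0,(0,255,255)),(.014,(255,255,255))):
    dr([c+.02*(np.cos(t)*U+np.sin(t)*V)+[0,0,z] for t in np.linspace(0,6.28,40)],col)
dr([c+U*.036+a*U*.018+b*V*.005+[0,0,.075] for a,b in((1,1),(1,-1),(-1,-1),(-1,1))],(255,0,0))
cv2.imwrite("pics/z7.png",cv2.resize(np.hstack([raw,im]),(800,400)))
```

```text
(no output)
```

View pics/z7.png

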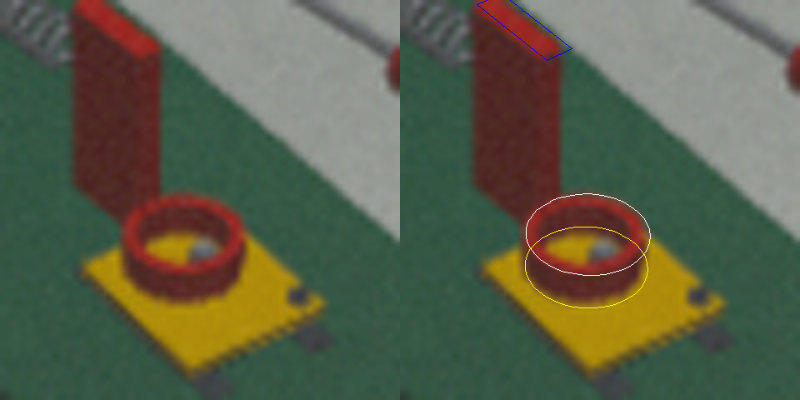

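```bash
python3 -c "
from cell import *
print(get_state()['clock'],sign_off())"
```

```text
the job is handed in; nothing more can be done
16.0833 None
```

The red-eyed spring is fitted and the job is handed in at 16.1 s of the 38 s allowed. The pictures show the hook in the boss hole and the eye flat and level over the post; I had no verdict back from the judging.

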